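Hook the test-lead hanger onto the slotted bench upright

ROBOT

A 6-joint arm with a two-finger parallel gripper is mounted at the origin on the work surface. World frame = base frame: x ahead of the robot, y to its left, z up, the work surface at z = 0. Lengths are in m, angles in rad, forces in N, time in s.
With the tool pointing down it reaches from about 0.3 to 0.775 m from the base axis. Payload 14.6 kg.
Tool frame: the origin (TCP) lies on the centre line of the jaws, within the pads' length; the fingertips stand 8 mm ahead of it and the grasp point (between the pads) lies 11 mm behind it; z points along the fingers, y is the line along which they close (so a half turn about z gives the same grasp; the last joint's range is limited). The gripper opens to 94 mm and grips with 3 to 60 N. Pads are 16 mm wide; open, the fingers measure 119 mm over their backs; the gripper's body (75 mm by 177 mm) begins 78 mm behind the grasp point.
Start: joints at [-1.232, 0.3, 1.521, -0, 1.321, -0.067], TCP at [0.217, -0.505, 0.213] pointing down, gripper open.
Joint ranges: [-3.03, 3.03], [-0.79, 2.21], [0.23, 2.52], [-1.04, 4.18], [0, 3.07], [-2.55, 2.55]. Speed limits (rad/s): [2.22, 2.22, 2.57, 3.14, 3.14, 3.14].

INTERFACE

Orientations are given as a unit quaternion [x, y, z, w].
In Python, from rig import ctrl, viewer gives the robot as it stands. The module is installed in compiled form; this text tells all that it offers.
- The arm moves only by the shell command python3 -m jog 'ROWS' [FORCE]. ROWS is JSON, one flat list of numbers, 7 for each row, row after row: the gripper command: -1 is shut, 1 is fully open, values between are in proportion, then the shift along the tool's x, y, z in m, then the turn, a rotation vector about the tool's x, y, z in degrees. A call has exactly 5 rows; each row is the pose to reach, as a shift and turn from the pose commanded when the call began, along the tool's axes at that moment; what a row does not reach only later rows make up. A row lasts 1/12 s, in which the tool goes at most 41.7 mm and 7.16 degrees, less where a joint would pass 70% of its speed; a pose out of reach is approached as far as the arm can. A call with a gripper value outside its range is refused whole. The fingers move at their own pace and stop on an object; FORCE is the grip in N (left out, the last holds). Time passes only in rows, so rows that repeat a pose let the fingers close, or fill a call up. It gives the time, the measured TCP pose, the force, the opening and the grip force at its end, in the units of the state.
- ctrl.sense(): the state, without advancing time (a new reading comes with each control period).
- viewer.read_camera(name): name is "scene" or "top" or "wrist"; returns the picture (400x640x3 uint8, blue, green, red); there is no depth.
- viewer.camera_info(name): a dict with "fx", "fy", "cx", "cy" (pixels), "R" (3x3) and "t" (3): a world point X has camera coordinates R X + t. Camera axes: x right, y down, z forward; pixel columns grow to the right and rows downward; lengths in m; the calibration is good to about 2 mm. A picture is of the moment at which its call begins: read the wrist's pose just before it. camera_info takes no time and is no camera call; for the wrist camera it gives the pose at the moment of the call.
- ctrl.hand_in(): hands the job in; it is judged then, once.
The state is a dict: "time_s": time; "joint_positions": joint angles; "joint_vel": joint speeds; "tau": joint torques, N m; "tcp_pos": TCP position; "orientation": TCP orientation; "wrist_force": force on the tool from outside, world axes, zero at the start; "wrist_torque": the same for the moment, N m; "finger_gap": finger opening in m; "finger_force": force on a finger pad.
Only numpy, scipy, OpenCV 4.12 (cv2) and the standard library are available. Lean on these libraries where they do the work, as an engineer would, in place of code of your own. Each camera call takes 0.05 s, during which the arm holds its last target. There are 200 camera calls.

TASK

Hang the loose metal test-lead hanger on the slotted upright: feel for the slots with light pressure, press its two hook tabs into the two uppermost slots until its back plate meets the strip, then lower it, still held, until both hooks have bottomed in their slots, and only then let go so that it hangs upright and still. Never force it against the upright, and leave the other things on the bench where they are.

Things in the scene. Friction and masses are not known exactly. Their poses are not given: they have to be found in the camera images.
- hanger_grip (a point): Bare-metal test-lead hanger (0.17-0.36 kg), loose on the bench. Point: middle of the grip place in its central rib, 45 mm above its underside. Rib 10 mm thick (y), 52 mm long (x), top 21 mm above the point; pinch from above, fingers closing along y. x: level, towards the back plate and its hook tabs; z up. Below, a comb tray 90 mm wide, 5 mm thick (tips 15 mm high), reaches 45 mm to -x.
- hanger_tab (a point): On the hanger: rear face of its back plate (60 wide, 76 mm high), mid-width, underside of the upper tab's neck; 33 mm in x, 13 mm in z from hanger_grip; same axes. Two equal hook tabs, 8 mm wide (y), point along +x, the second 40 mm lower. Each: neck 6.5 mm long, 12 mm high (up from here), then a tongue 4 mm thick, 20 mm high, reaching 8 mm below the neck. 10.5 mm out in all.
- stand: Grey open upright fixed to the bench: base 110 x 130 mm, two posts, two cross rails and before them a steel strip 36 mm wide, 5 mm thick, 24 to 248 mm high, open behind. Origin: on the bench below the strip's front face, on the middle line. x: level, into the strip; z up. Four slots one above another, 10.5 mm wide, 27 mm high, floors at 70, 110, 150, 190 mm. Do not load it by over 25 N.
- stand_slot (a point): Nominal: front face of the strip at the floor of the top slot, on the stand's middle line; axes as the stand's. The strip is firmly clamped up to 8 mm left or right (y) of that line; no reading tells where: feel or look for it (x, z are exact). Engaged, hanger_tab lies at this height and x, in the real slot's middle, x axes parallel; to enter, hold it 8 to 15 mm higher, then lower it.
- meter: Bystander: yellow hand-held meter lying flat, 150 x 80 x 34 mm, origin under its centre. Leave alone.
- spool: Bystander: grey spool standing on end, 56 mm across, 40 mm high, origin under its centre. Leave alone.
- module: Bystander: open metal circuit module box, 100 x 70 x 30 mm, origin under its centre. Leave alone.
There are look-alikes about, which are no part of the job. Of the things like the part that bears hanger_grip, leave any that is brown or pink; of the rest the smaller one is meant.

How it is judged:
On the way, in this order (a step that is already met when the one before it is completed fails the run):
1. the two hook tabs are pressed into the two uppermost slots, hanger still raised (x of hanger_tab in the frame of stand_slot above -0.0035 m and y of hanger_tab in the frame of stand_slot between -0.012 and 0.012 m and z of hanger_tab in the frame of stand_slot between 0.005 and 0.018 m), for 0.1 s.
2. the hanger is lowered until the hooks bottom in the slots, still held by the fingers (x of hanger_tab in the frame of stand_slot between -0.0035 and 0.002 m and y of hanger_tab in the frame of stand_slot between -0.012 and 0.012 m and z of hanger_tab in the frame of stand_slot between -0.003 and 0.003 m and contact force between the fingers and hanger above 1 N), for 0.1 s.
At the end, for the whole second after the job is handed in: The hanger hangs released and at rest by both hooks in the two uppermost slots: tab point within 3 mm of the top slot floor in height, within 12 mm of the middle line, back plate within 3.5 mm of the strip (2 mm into it), upright within 0.07 rad, square within 0.12 rad (x of hanger_tab in the frame of stand_slot between -0.0035 and 0.002 m and y of hanger_tab in the frame of stand_slot between -0.012 and 0.012 m and z of hanger_tab in the frame of stand_slot between -0.003 and 0.003 m and angle between hanger_tab's own z axis and vertical below 0.07 rad and angle between the x axis of hanger_tab and the x axis of stand_slot, either way round below 0.12 rad and linear speed of hanger below 0.02 m/s and not (contact force between the fingers and hanger above 0.2 N)); the robot touches nothing.
It fails at once if the hanger is forced against the upright (over 35 N) (contact force between hanger and stand above 35 N).
It fails at once if the robot pushes on the upright (over 35 N) (contact force between the arm and stand above 35 N).
It fails at once if the meter is disturbed (moved over 20 mm) (distance of meter from where it was at the start of the episode above 0.02 m).
It fails at once if the spool is disturbed (moved over 20 mm) (distance of spool from where it was at the start of the episode above 0.02 m).
It fails at once if the module is disturbed (moved over 20 mm) (distance of module from where it was at the start of the episode above 0.02 m).
It also fails if it takes over 69 s, if anything falls off the work surface, if the arm or the gripper's body presses on something with over 40 N, if the wrist force passes 120 N, or if a joint passes its speed limit or range.

## Working session

There is one attempt and no reset: what is moved stays moved. The work goes in short steps, Python scripts to look and compute and a shell command to move; the robot and the scene stay as the last step left them, time stands still between calls to the robot, and variables do not carry over. Pictures are saved under pics/ and viewed, at most 13 in all, crops included, and the job is handed in when it is done.

```bash
mkdir -p pics
python3 - <<'E'
from rig import ctrl, viewer
import cv2, numpy as np
s=ctrl.sense(); print({k:np.round(v,3).tolist() for k,v in s.items()})
a=viewer.read_camera("scene");b=viewer.read_camera("top")
cv2.imwrite("pics/scene.png",a);cv2.imwrite("pics/top.png",b)
for n in("scene","top","wrist"):
    i=viewer.camera_info(n);print(n,i["fx"],i["cx"],i["cy"],np.round(i["R"],3).tolist(),np.round(i["t"],3).tolist())
E
```

```text
{'time_s': 0.0, 'joint_positions': [-1.232, 0.3, 1.522, -0.0, 1.321, -0.067], 'joint_vel': [0.002, 0.0, -0.001, -0.002, -0.002, -0.001], 'tau': [-0.0, -53.181, -35.274, 0.071, 0.024, -0.0], 'tcp_pos': [0.217, -0.505, 0.213], 'orientation': [0.979, 0.202, -0.0, -0.001], 'wrist_force': [0.033, 0.655, -0.822], 'wrist_torque': [0.017, 0.072, -0.005], 'finger_force': 0.0, 'finger_gap': 0.094}
scene 423.94096300177193 316.04368524964156 199.85730442682674 [[0.131, 0.991, 0.015], [0.649, -0.074, -0.757], [-0.75, 0.109, -0.653]] [-0.064, -0.282, 1.714]
top 388.8820732596679 317.6968052729462 197.8701347815945 [[-0.028, -0.999, -0.026], [-0.989, 0.032, -0.146], [0.147, 0.022, -0.989]] [0.019, 0.602, 1.323]
wrist 321.38925134142977 317.35641716798125 203.4351586467635 [[0.394, -0.919, -0.001], [-0.888, -0.381, 0.258], [-0.238, -0.101, -0.966]] [-0.549, -0.026, 0.39]
```

View pics/scene.png

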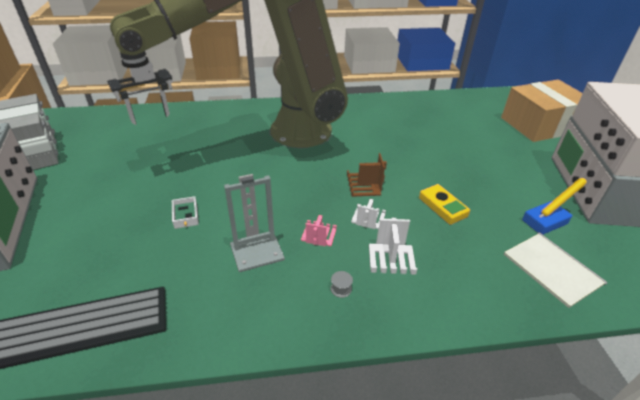

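View pics/top.png

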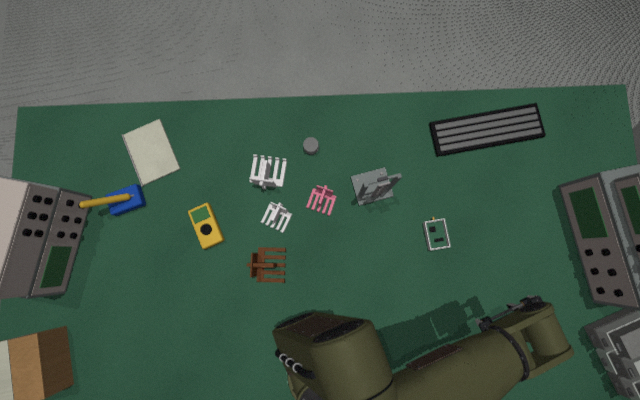

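Candidates for the hanger are brown, scene (366,178); pink, (319,232); small white, (367,214); and large white, (393,245). By the description it is the small white one, which is at (277,215) in the top view. I'll crop that, and measure it and the stand.

```bash
cat > h.py <<'E'
import numpy as np, cv2
from rig import ctrl, viewer
from scipy.spatial.transform import Rotation as Rn
def ray(i,u,v):
    R=np.array(i["R"]);t=np.array(i["t"]).ravel()
    return -R.T@t, R.T@np.array([(u-i["cx"])/i["fx"],(v-i["cy"])/i["fy"],1.])
def onz(i,u,v,z):
    c,d=ray(i,u,v); return c+d*(z-c[2])/d[2]
def tri(rays):
    A=sum(np.eye(3)-np.outer(d,d)/(d@d) for c,d in rays); b=sum((np.eye(3)-np.outer(d,d)/(d@d))@c for c,d in rays)
    return np.linalg.solve(A,b)
def proj(i,X):
    p=np.array(i["R"])@np.asarray(X,float)+np.array(i["t"]).ravel(); return np.round([i["fx"]*p[0]/p[2]+i["cx"],i["fy"]*p[1]/p[2]+i["cy"]],1)
E
python3 - <<'E'
from h import *
T=viewer.camera_info("top");S=viewer.camera_info("scene")
for n,u,v,z in[("hanger",277,215,.03),("spool",310,146,.02),("meter",206,226,.02),("module",437,234,.015),("bigwhite",267,170,.03),("pink",321,198,.03),("standbase",373,190,.01)]:
    print(n,np.round(onz(T,u,v,z),3))
a=cv2.imread("pics/scene.png");b=cv2.imread("pics/top.png")
c=lambda im,u,v:cv2.resize(im[v:v+95,u:u+130],None,fx=6,fy=6,interpolation=cv2.INTER_CUBIC)
A=cv2.resize(a[165:285,220:420],(800,480),interpolation=cv2.INTER_CUBIC)
B=cv2.resize(b[140:240,240:420],(800,444),interpolation=cv2.INTER_CUBIC)
cv2.imwrite("pics/c1.png",np.vstack([A,B])[:, :] if 0 else cv2.resize(np.vstack([A,B]),(519,600)))
E
```

```text
hanger [0.548 0.147 0.03 ]
spool [0.798 0.024 0.02 ]
meter [0.517 0.403 0.02 ]
module [ 0.465 -0.414  0.015]
bigwhite [0.712 0.181 0.03 ]
pink [ 0.604 -0.01   0.03 ]
standbase [ 0.63  -0.198  0.01 ]
```

View pics/c1.png

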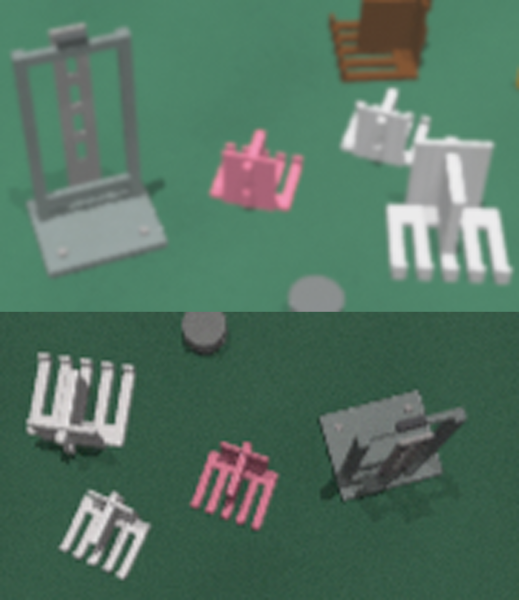

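The crop shows the small white hanger at scene (367,214) with two tabs on the plate facing the far side. Its x axis points away from the robot at a yaw of about -25°. The stand's front faces the robot at about +16°. I'll move the wrist camera above the hanger.

```bash
python3 -m jog '[1,0.028,-0.023,-0.002,0,0,0, 1,0.056,-0.046,-0.004,0,0,0, 1,0.084,-0.07,-0.006,0,0,0, 1,0.112,-0.093,-0.008,0,0,0, 1,0.14,-0.117,-0.01,0,0,0]'
python3 -m jog '[1,0.028,-0.023,-0.002,0,0,0, 1,0.056,-0.046,-0.004,0,0,0, 1,0.084,-0.07,-0.006,0,0,0, 1,0.112,-0.093,-0.008,0,0,0, 1,0.14,-0.117,-0.01,0,0,0]'
python3 -m jog '[1,0.028,-0.023,-0.002,0,0,0, 1,0.056,-0.046,-0.004,0,0,0, 1,0.084,-0.07,-0.006,0,0,0, 1,0.112,-0.093,-0.008,0,0,0, 1,0.14,-0.117,-0.01,0,0,0]'
python3 -m jog '[1,0.028,-0.023,-0.002,0,0,7, 1,0.056,-0.046,-0.004,0,0,14, 1,0.084,-0.07,-0.006,0,0,21, 1,0.112,-0.093,-0.008,0,0,28, 1,0.14,-0.117,-0.01,0,0,35]'
python3 -m jog '[1,0,0,0,0,0,7, 1,0,0,0,0,0,13.5, 1,0,0,0,0,0,13.5, 1,0,0,0,0,0,13.5, 1,0,0,0,0,0,13.5]'
python3 - <<'E'
from h import *
i=viewer.camera_info("wrist");a=viewer.read_camera("wrist");cv2.imwrite("pics/w1.png",a);np.save("w1.npy",i)
E
```

```text
time_s: 0.52
tcp_pos: [0.2998, -0.3409, 0.2233]
orientation: [0.98, 0.201, -0.0, -0.0]
wrist_force: [-0.4, -0.5, -0.0]
finger_gap: 0.094
finger_force: 0.0
time_s: 0.93
tcp_pos: [0.3823, -0.1781, 0.2335]
orientation: [0.98, 0.201, -0.0, 0.0]
wrist_force: [1.5, -0.6, -0.9]
finger_gap: 0.0939
finger_force: 0.0
time_s: 1.35
tcp_pos: [0.4648, -0.0152, 0.2434]
orientation: [0.979, 0.202, -0.0, -0.0]
wrist_force: [0.7, -0.9, 0.2]
finger_gap: 0.0942
finger_force: 0.0
time_s: 1.77
tcp_pos: [0.5473, 0.1476, 0.2533]
orientation: [0.995, -0.101, -0.0, 0.0]
wrist_force: [1.6, -0.3, -0.1]
finger_gap: 0.0941
finger_force: 0.0
time_s: 2.18
tcp_pos: [0.5468, 0.1454, 0.2534]
orientation: [0.977, -0.212, -0.0, 0.0]
wrist_force: [-0.2, 0.6, -0.5]
finger_gap: 0.094
finger_force: 0.0
```

View pics/w1.png

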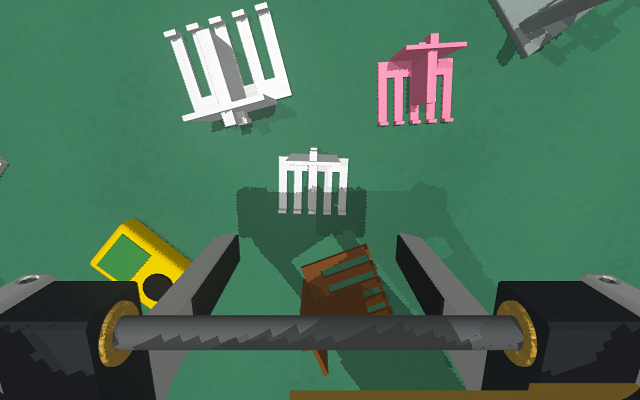

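The wrist view shows the small white hanger at (313,182), nearly aligned with the tool. Its tines point down the image, with tips near row 213 and columns 278–348. The plate and tab are at row 150. Next I'll get its contour and enlarge the view.

Run:
```python
from h import *
i=np.load("w1.npy",allow_pickle=True).item();a=cv2.imread("pics/w1.png")
c=a[140:222,265:365];cv2.imwrite("pics/c2.png",cv2.resize(c,None,fx=7,fy=7,interpolation=cv2.INTER_NEAREST))
hsv=cv2.cvtColor(c,cv2.COLOR_BGR2HSV);m=(hsv[...,1]<60).astype(np.uint8)*255
for r in range(82): 
    x=np.flatnonzero(m[r]); 
    if len(x): print(r+140,x.min()+265,x.max()+265,len(x),end=' | ')
for n,u,v,z in[("tipL",278,214,.015),("tipR",348,214,.015)]: print(n,np.round(onz(i,u,v,z),4))
```

```text
146 311 311 1 | 147 311 316 6 | 148 310 316 7 | 149 310 316 7 | 150 310 316 7 | 151 309 316 8 | 152 309 316 8 | 153 291 316 15 | 154 290 328 39 | 155 289 336 48 | 156 279 336 58 | 157 279 338 60 | 158 279 348 70 | 159 279 348 70 | 160 279 347 69 | 161 279 347 69 | 162 279 347 69 | 163 279 347 69 | 164 279 347 69 | 165 279 347 69 | 166 279 347 69 | 167 279 347 69 | 168 279 347 69 | 169 279 347 69 | 170 279 347 69 | 171 279 347 56 | 172 279 347 43 | 173 279 347 43 | 174 279 347 43 | 175 279 347 43 | 176 279 347 42 | 177 279 347 42 | 178 279 346 41 | 179 279 346 41 | 180 279 346 41 | 181 279 346 41 | 182 279 346 41 | 183 279 346 41 | 184 279 346 41 | 185 279 346 41 | 186 279 346 41 | 187 279 346 41 | 188 279 346 41 | 189 279 346 41 | 190 279 346 42 | 191 279 346 42 | 192 279 346 44 | 193 279 346 42 | 194 279 346 43 | 195 279 346 42 | 196 279 345 42 | 197 279 345 42 | 198 279 345 41 | 199 279 345 41 | 200 279 345 41 | 201 279 345 41 | 202 279 345 41 | 203 279 345 42 | 204 279 345 43 | 205 279 345 43 | 206 279 345 43 | 207 279 345 42 | 208 279 345 40 | 209 278 345 41 | 210 278 345 41 | 211 278 345 41 | 212 278 345 40 | 213 283 345 35 | 214 323 345 16 | tipL [0.5238 0.2141 0.015 ]
tipR [0.4852 0.1295 0.015 ]
```

View pics/c2.png

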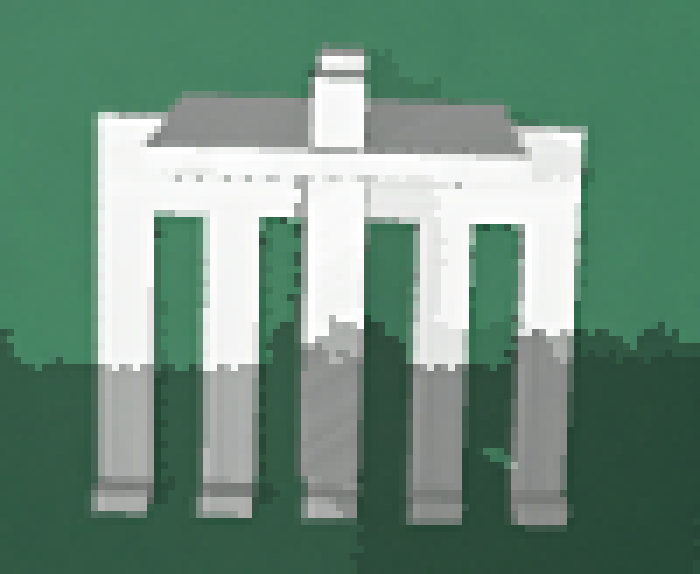

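Run:
```python
from h import *
i=np.load("w1.npy",allow_pickle=True).item()
L=onz(i,278,213.2,.015);R=onz(i,346,214.8,.015);BL=onz(i,279,156.3,.005);BR=onz(i,348.3,158,.005)
print(L,R,np.linalg.norm(L-R),BL,BR,np.linalg.norm(BL-BR))
y=(L-R)+(BL-BR);y[2]=0
for q in(L-R,BL-BR,y): print("yaw",np.degrees(np.arctan2(-q[0],q[1])))
yaw=np.arctan2(-y[0],y[1]);x=np.array([np.cos(yaw),np.sin(yaw),0])
P=np.array([onz(i,313.5,147,.070),onz(i,313.2,161.5,.076)])
print("tab end, plate top front",P, "depth tray",((BL+BR-L-R)/2)@x)
g=(L+R)/2+.045*x;print("grip from tips",g,"lateral",[(p-g)@np.array([-x[1],x[0],0]) for p in [(BL+BR)/2,*P]],"x",[(p-g)@x for p in [(BL+BR)/2,*P]])
s=ctrl.sense();tx=Rn.from_quat(s["orientation"]).as_matrix()
print(s["tcp_pos"],"tool yaw",np.degrees(np.arctan2(tx[1,0],tx[0,0])),"tool shift",tx.T@(np.r_[g[:2],.034]-s["tcp_pos"]))
```

```text
[0.52481856 0.21362294 0.015     ] [0.48531254 0.13237661 0.015     ] 0.09034208119632672 [0.59118507 0.18063249 0.005     ] [0.55182432 0.09967447 0.005     ] 0.09001927504197133
yaw -25.931332319976512
yaw -25.928427920370144
yaw -25.92988271928349
tab end, plate top front [[0.58832514 0.13180235 0.07      ]
 [0.57481531 0.13829675 0.076     ]] depth tray 0.07411344256330746
grip from tips [0.54553539 0.15332259 0.015     ] lateral [np.float64(-0.00048775242774164), np.float64(-0.0006430822654368111), np.float64(-0.0007099307132695139)] x [np.float64(0.029113442563307397), np.float64(0.047892270479059834), np.float64(0.032902668205577267)]
[0.54682353 0.14538774 0.25349879] tool yaw -24.56008893816076 tool shift [-0.00446727 -0.00667585  0.21949901]
```

The widths come out at 90 mm, as they should, so I'll go down and grip about 5 mm above the point.

```bash
python3 -m jog '[1,-0.0045,-0.0064,0.04,0,0,1.4, 1,-0.0045,-0.0064,0.08,0,0,1.4, 1,-0.0045,-0.0064,0.12,0,0,1.4, 1,-0.0045,-0.0064,0.15,0,0,1.4, 1,-0.0045,-0.0064,0.17,0,0,1.4]'
python3 -m jog '[1,0,0,0.015,0,0,0, 1,0,0,0.03,0,0,0, 1,0,0,0.04,0,0,0, 1,0,0,0.0445,0,0,0, 1,0,0,0.0445,0,0,0]'
python3 -m jog '[-1,0,0,0,0,0,0, -1,0,0,0,0,0,0, -1,0,0,0,0,0,0, -1,0,0,0,0,0,0, -1,0,0,0,0,0,0]' 25
python3 -m jog '[-1,0,0,0,0,0,0, -1,0,0,0,0,0,0, -1,0,0,0,0,0,0, -1,0,0,0,0,0,0, -1,0,0,0,0,0,0]' 25
```

```text
time_s: 2.65
tcp_pos: [0.5441, 0.1528, 0.0803]
orientation: [0.974, -0.225, -0.002, 0.001]
wrist_force: [-0.3, 0.3, -0.1]
finger_gap: 0.0938
finger_force: 0.0
time_s: 3.07
tcp_pos: [0.5452, 0.1532, 0.0384]
orientation: [0.974, -0.226, -0.0, 0.0]
wrist_force: [0.1, -0.4, 0.3]
finger_gap: 0.0942
finger_force: 0.0
time_s: 3.48
tcp_pos: [0.5457, 0.1535, 0.0394]
orientation: [0.974, -0.226, 0.0, -0.0]
wrist_force: [0.4, -0.3, 0.4]
finger_gap: 0.0639
finger_force: 0.0
time_s: 3.9
tcp_pos: [0.5455, 0.1534, 0.0389]
orientation: [0.974, -0.226, -0.0, 0.0]
wrist_force: [0.2, 0.1, -0.6]
finger_gap: 0.0309
finger_force: 0.0
```

```bash
python3 -m jog '[-1,0,0,0,0,0,0, -1,0,0,0,0,0,0, -1,0,0,0,0,0,0, -1,0,0,0,0,0,0, -1,0,0,0,0,0,0]' 35
python3 -m jog '[-1,0,0,0,0,0,0, -1,0,0,-0.005,0,0,0, -1,0,0,-0.015,0,0,0, -1,0,0,-0.03,0,0,0, -1,0,0,-0.05,0,0,0]'
python3 -m jog '[-1,0,0,-0.03,0,0,0, -1,0,0,-0.065,0,0,0, -1,0,0,-0.1,0,0,0, -1,0,0,-0.13,0,0,0, -1,0,0,-0.15,0,0,0]'
python3 -m jog '[-1,0,0,-0.01,0,0,0, -1,0,0,-0.01,0,0,0, -1,0,0,-0.01,0,0,0, -1,0,0,-0.01,0,0,0, -1,0,0,-0.01,0,0,0]'
python3 - <<'E'
from h import *
S=viewer.camera_info("scene");T=viewer.camera_info("top")
cv2.imwrite("pics/s2.png",viewer.read_camera("scene"));t=viewer.read_camera("top");cv2.imwrite("pics/t2.png",t)
c=cv2.imread("pics/s2.png")[170:275,215:300];d=t[160:210,345:405]
cv2.imwrite("pics/c3.png",np.hstack([cv2.resize(c,(486,600),interpolation=cv2.INTER_CUBIC),cv2.copyMakeBorder(cv2.resize(d,(300,250),interpolation=cv2.INTER_CUBIC),0,350,0,0,cv2.BORDER_CONSTANT)]))
E
```

```text
time_s: 4.32
tcp_pos: [0.5455, 0.1534, 0.0389]
orientation: [0.974, -0.226, -0.0, 0.0]
wrist_force: [0.1, -0.3, -0.3]
finger_gap: 0.01
finger_force: 35.0
time_s: 4.73
tcp_pos: [0.5449, 0.1533, 0.0893]
orientation: [0.974, -0.226, -0.001, 0.0]
wrist_force: [0.2, -0.2, -1.1]
finger_gap: 0.0102
finger_force: 35.0
time_s: 5.15
tcp_pos: [0.5457, 0.1535, 0.2434]
orientation: [0.974, -0.226, 0.002, -0.001]
wrist_force: [-0.3, -0.1, -2.7]
finger_gap: 0.0101
finger_force: 35.0
time_s: 5.57
tcp_pos: [0.545, 0.1533, 0.2474]
orientation: [0.974, -0.226, -0.001, 0.001]
wrist_force: [-0.7, 0.5, -1.8]
finger_gap: 0.0098
finger_force: 35.0
```

View pics/c3.png

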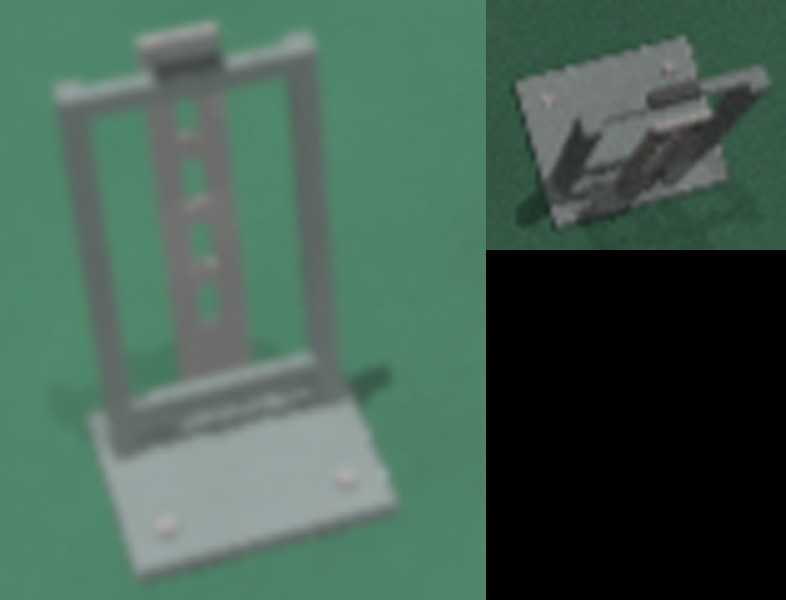

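Run:
```python
from h import *
S=viewer.camera_info("scene")
im=cv2.imread("pics/s2.png")
f=lambda x,y:(215+x/5.718-.41,170+y/5.714-.41)
A=onz(S,*f(140,570),.01);B=onz(S,*f(397,503),.01);C=onz(S,*f(92,413),.01)
print("base",A,B,C,np.linalg.norm(A-B),np.linalg.norm(A-C))
d=B-A;print("yaw",np.degrees(np.arctan2(-d[0],d[1])),np.degrees(np.arctan2(*(A-C)[1::-1])))
for (x,y),z in zip([(186,128),(194,196),(203,258),(209,320)],[.19,.15,.11,.07]): print(np.round(onz(S,*f(x,y),z),4))
p=[onz(S,*f(x,y),.25) for x,y in[(60,93),(312,40)]];print("posts top@.25",p,np.linalg.norm(p[0]-p[1]))
```

```text
base [ 0.70936438 -0.23980143  0.01      ] [ 0.68167769 -0.11580364  0.01      ] [ 0.60342928 -0.2643761   0.01      ] 0.12705118501817245 0.10874814697903473
yaw 12.586751297123946 13.060383740534094
[ 0.6015 -0.201   0.19  ]
[ 0.6035 -0.2009  0.15  ]
[ 0.6034 -0.2001  0.11  ]
[ 0.605  -0.2006  0.07  ]
posts top@.25 [array([ 0.64507142, -0.24958307,  0.25      ]), array([ 0.61980365, -0.14060972,  0.25      ])] 0.11186443284765256
```

The scene crop shows the stand from behind: slots in a column at crop x 186–209, posts at 60 and 312, and a clamp on top at (180,45). That gives a yaw of about 12.8°, with the front face near (0.603, -0.2005). I'll go to a standoff in front of it.

```bash
python3 -m jog '[-1,0.0128,0.0357,0,0,0,0, -1,0.0256,0.0714,0,0,0,0, -1,0.0384,0.1071,0,0,0,0, -1,0.0512,0.1428,0,0,0,0, -1,0.064,0.1785,0,0,0,0]'
python3 -m jog '[-1,0.0128,0.0357,0,0,0,-7, -1,0.0256,0.0714,0,0,0,-14, -1,0.0384,0.1071,0,0,0,-21, -1,0.0512,0.1428,0,0,0,-28, -1,0.064,0.1785,0,0,0,-35]'
python3 -m jog '[-1,0,0,0,0,0,-3.9, -1,0,0,0,0,0,-3.9, -1,0,0,0,0,0,-3.9, -1,0,0,0,0,0,-3.9, -1,0,0,0,0,0,-3.9]'
python3 - <<'E'
from h import *
i=viewer.camera_info("wrist");a=viewer.read_camera("wrist");cv2.imwrite("pics/w2.png",a);np.save("w2.npy",i)
E
```

```text
time_s: 6.08
tcp_pos: [0.5237, -0.0366, 0.2485]
orientation: [0.974, -0.226, -0.0, 0.0]
wrist_force: [0.5, -0.8, -1.4]
finger_gap: 0.0095
finger_force: 35.0
time_s: 6.5
tcp_pos: [0.5031, -0.2223, 0.2486]
orientation: [0.998, 0.062, -0.0, -0.0]
wrist_force: [1.8, 1.5, -1.7]
finger_gap: 0.01
finger_force: 35.0
time_s: 6.92
tcp_pos: [0.504, -0.2195, 0.2489]
orientation: [0.996, 0.093, -0.0, -0.0]
wrist_force: [0.4, 0.8, -1.8]
finger_gap: 0.0095
finger_force: 35.0
```

View pics/w2.png

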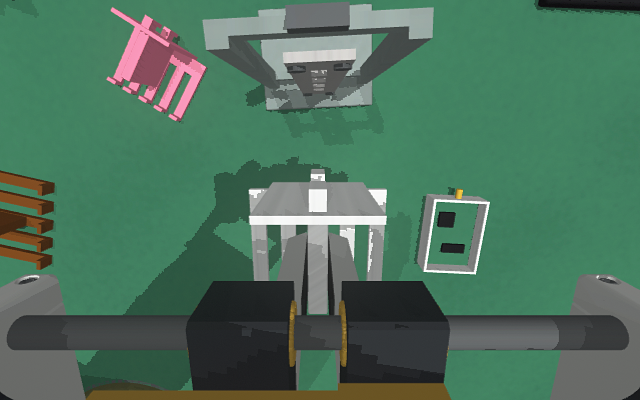

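The strip's top shows at (284–356, 50–62), and the held hanger's plate at (249–386, ~222) with its tab at (317,200). I'll measure both for lateral offset and yaw.

Run:
```python
from h import *
a=cv2.imread("pics/w2.png")
c=np.hstack([cv2.resize(a[0:115,260:375],(560,560),interpolation=cv2.INTER_NEAREST)])
d=cv2.resize(a[160:240,240:400],(560,280),interpolation=cv2.INTER_NEAREST)
cv2.imwrite("pics/c4.png",cv2.resize(np.hstack([c,np.vstack([d,d*0])]),(800,400),interpolation=cv2.INTER_AREA))
g=cv2.cvtColor(a,cv2.COLOR_BGR2GRAY)
def span(m): 
    for r,row in m: 
        x=np.flatnonzero(row); print(r,x.min() if len(x) else None,x.max() if len(x) else None,len(x),end=' | ')
    print()
span([(r,(g[r]>200)&(np.arange(640)>270)&(np.arange(640)<370)) for r in range(44,70)])
span([(r,(g[r]>195)&(np.arange(640)>235)&(np.arange(640)<400)) for r in range(205,230)])
```

```text
44 None None 0 | 45 None None 0 | 46 None None 0 | 47 None None 0 | 48 None None 0 | 49 341 355 15 | 50 322 355 34 | 51 303 355 53 | 52 285 355 71 | 53 283 355 73 | 54 283 355 73 | 55 283 355 73 | 56 283 355 73 | 57 284 355 72 | 58 284 355 72 | 59 284 350 67 | 60 284 331 48 | 61 284 311 28 | 62 284 292 9 | 63 None None 0 | 64 None None 0 | 65 None None 0 | 66 None None 0 | 67 None None 0 | 68 None None 0 | 69 None None 0 | 
205 309 379 19 | 206 309 326 18 | 207 309 326 18 | 208 309 326 18 | 209 309 326 18 | 210 309 326 18 | 211 309 326 17 | 212 None None 0 | 213 None None 0 | 214 None None 0 | 215 None None 0 | 216 249 386 138 | 217 249 386 138 | 218 250 385 136 | 219 250 385 136 | 220 250 385 136 | 221 250 385 136 | 222 250 385 136 | 223 250 385 136 | 224 250 385 136 | 225 None None 0 | 226 None None 0 | 227 None None 0 | 228 347 350 4 | 229 347 370 9 |
```

View pics/c4.png

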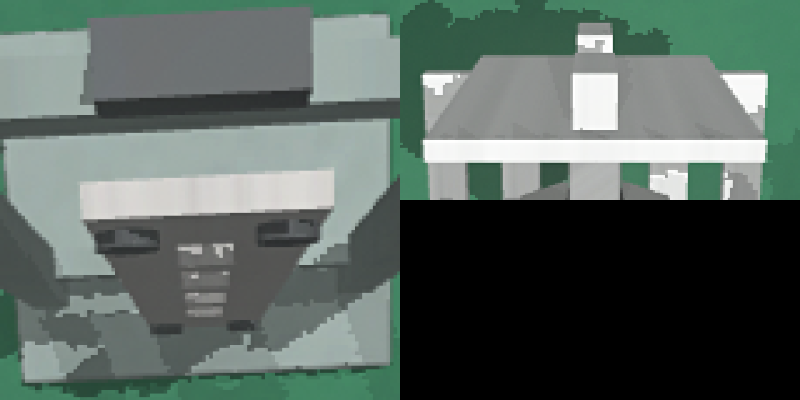

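Run:
```python
from h import *
i=np.load("w2.npy",allow_pickle=True).item()
s=ctrl.sense();tp=s["tcp_pos"];M=Rn.from_quat(s["orientation"]).as_matrix()
L=onz(i,283.7,63,.248);R=onz(i,355.8,59.2,.248);w=np.linalg.norm(L-R);y=L-R;ys=np.arctan2(-y[0],y[1])
print("strip",L,R,w,"yaw",np.degrees(ys))
C=(L+R)/2
zt=tp[2]+.037
hL=onz(i,249,215.7,zt);hR=onz(i,386.3,215.7,zt);hy=hL-hR;yh=np.arctan2(-hy[0],hy[1])
print("plate",hL,hR,np.linalg.norm(hy),"yaw",np.degrees(yh),"tool yaw",np.degrees(np.arctan2(M[1,0],M[0,0])))
H=(hL+hR)/2
tu=onz(i,317.8,200,tp[2]+.031)
print("tool coords: strip",M.T@(C-tp),"plate",M.T@(H-tp),"tab",M.T@(tu-tp))
# slot floors on the front face seen from above
print("tilt z", M[:,2], "target tool dz so tab at .202:", tp[2]+.006+.013-.202)
```

```text
strip [ 0.60002089 -0.18388716  0.248     ] [ 0.60826649 -0.21851609  0.248     ] 0.035597090396264366 yaw 13.393459689033879
plate [ 0.53164228 -0.18347015  0.2860318 ] [ 0.54260792 -0.24197702  0.2860318 ] 0.059525622839940825 yaw 10.615496549715914 tool yaw 10.645598520807262
tool coords: strip [0.10184674 0.00040102 0.00103755] plate [ 0.03385528 -0.00065437 -0.03699812] tab [ 0.03934419 -0.00057934 -0.03099781]
tilt z [ 6.28199657e-05 -2.96671134e-05 -9.99999998e-01] target tool dz so tab at .202: 0.06603180420460225
```

The strip's yaw is 13.1° and the slot's middle is near (0.604, -0.201). I'll square up, lower to about 11.5 mm above the slot floor, and close to roughly a 20 mm gap before measuring again.

```bash
python3 -m jog '[-1,0,0,0.015,0,0,-2.4, -1,0,0,0.035,0,0,-2.4, -1,0,0,0.055,0,0,-2.4, -1,0,0,0.0665,0,0,-2.4, -1,0,0,0.0665,0,0,-2.4]'
python3 -m jog '[-1,0.012,0.0053,0,0,0,0, -1,0.025,0.0053,0,0,0,0, -1,0.04,0.0053,0,0,0,0, -1,0.047,0.0053,0,0,0,0, -1,0.047,0.0053,0,0,0,0]'
python3 -m jog '[-1,0,0,0,0,0,0, -1,0,0,0,0,0,0, -1,0,0,0,0,0,0, -1,0,0,0,0,0,0, -1,0,0,0,0,0,0]'
python3 - <<'E'
from h import *
print(np.round(ctrl.sense()["tcp_pos"],4),np.round(ctrl.sense()["wrist_force"],2))
i=viewer.camera_info("wrist");a=viewer.read_camera("wrist");cv2.imwrite("pics/w3.png",a);np.save("w3.npy",i)
E
```

```text
time_s: 7.38
tcp_pos: [0.503, -0.2196, 0.1802]
orientation: [0.994, 0.114, -0.002, -0.001]
wrist_force: [0.1, -1.1, -2.2]
finger_gap: 0.0099
finger_force: 35.0
time_s: 7.8
tcp_pos: [0.5518, -0.2146, 0.1831]
orientation: [0.993, 0.114, 0.0, 0.0]
wrist_force: [0.7, -0.2, -2.1]
finger_gap: 0.0097
finger_force: 35.0
time_s: 8.22
tcp_pos: [0.5505, -0.2152, 0.1827]
orientation: [0.994, 0.113, 0.0, 0.0]
wrist_force: [0.2, 0.0, -3.2]
finger_gap: 0.0096
finger_force: 35.0
[ 0.5505 -0.2152  0.1827] [ 0.18  0.05 -3.18]
```

View pics/w3.png

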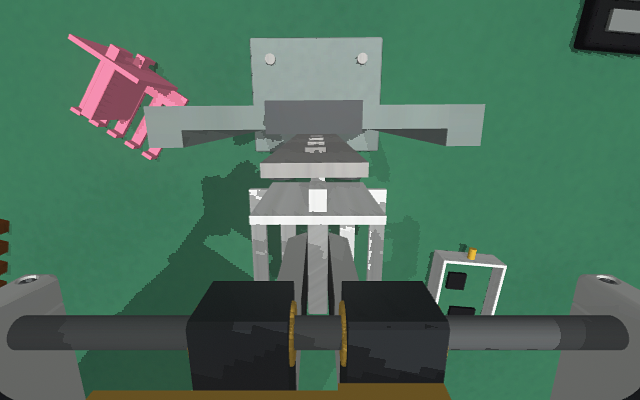

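Strip top band at (260–369, 164–177) now just ahead of the plate (249–386, ~216). I'll measure what is left to go.

Run:
```python
from h import *
i=np.load("w3.npy",allow_pickle=True).item();a=cv2.imread("pics/w3.png");g=cv2.cvtColor(a,cv2.COLOR_BGR2GRAY).astype(int)
for r in range(160,182,2):
    x=np.flatnonzero(g[r,240:390]>185)+240; print(r,(x.min(),x.max(),len(x)) if len(x) else None,end=' | ')
print();print([g[160:184,c].tolist() for c in(270,360)])
s=ctrl.sense();tp=s["tcp_pos"];M=Rn.from_quat(s["orientation"]).as_matrix()
def T(u,v,z): return M.T@(onz(i,u,v,z)-tp)
L=T(261,177.5,.248);R=T(369,177.5,.248);zt=tp[2]+.037
hl=T(249,215.7,zt);hr=T(386.3,215.7,zt);print(L,R,hl,hr,"tool yaw",np.degrees(np.arctan2(M[1,0],M[0,0])));print("gap x",((L+R)/2-(hl+hr)/2))
```

```text
160 None | 162 None | 164 (np.int64(260), np.int64(368), 98) | 166 (np.int64(260), np.int64(367), 91) | 168 (np.int64(265), np.int64(367), 86) | 170 (np.int64(265), np.int64(367), 82) | 172 (np.int64(265), np.int64(367), 79) | 174 (np.int64(265), np.int64(367), 71) | 176 (np.int64(261), np.int64(367), 93) | 178 (np.int64(319), np.int64(324), 6) | 180 (np.int64(322), np.int64(324), 3) | 
[[98, 96, 93, 169, 190, 187, 186, 187, 186, 186, 187, 186, 186, 185, 186, 186, 187, 189, 95, 76, 73, 73, 73, 72], [96, 94, 123, 198, 192, 190, 190, 189, 190, 189, 189, 189, 189, 189, 189, 189, 190, 126, 76, 110, 110, 110, 133, 138]]
[ 0.05574088 -0.01933438 -0.06537662] [ 0.05573145  0.01641005 -0.06537258] [ 0.0337561  -0.0303664  -0.03699905] [ 0.03374292  0.02921423 -0.03699232] tool yaw 13.024927043580714
gap x [ 0.02198665 -0.00088608 -0.02837891]
```

```bash
python3 -m jog '[-1,0.003,-0.0009,0,0,0,-0.3, -1,0.006,-0.0009,0,0,0,-0.3, -1,0.009,-0.0009,0,0,0,-0.3, -1,0.01,-0.0009,0,0,0,-0.3, -1,0.01,-0.0009,0,0,0,-0.3]'
python3 -m jog '[-1,0.0005,0,0,0,0,0, -1,0.001,0,0,0,0,0, -1,0.0015,0,0,0,0,0, -1,0.002,0,0,0,0,0, -1,0.002,0,0,0,0,0]'
python3 -m jog '[-1,0.0005,0,0,0,0,0, -1,0.001,0,0,0,0,0, -1,0.0015,0,0,0,0,0, -1,0.002,0,0,0,0,0, -1,0.002,0,0,0,0,0]'
```

```text
time_s: 8.68
tcp_pos: [0.5605, -0.2119, 0.1823]
orientation: [0.993, 0.116, -0.0, -0.0]
wrist_force: [-0.2, 0.1, -2.5]
finger_gap: 0.0099
finger_force: 35.0
time_s: 9.1
tcp_pos: [0.5623, -0.2115, 0.1824]
orientation: [0.993, 0.116, 0.0, -0.0]
wrist_force: [0.8, -0.5, -1.9]
finger_gap: 0.0099
finger_force: 35.0
time_s: 9.52
tcp_pos: [0.5642, -0.211, 0.1824]
orientation: [0.993, 0.116, -0.0, -0.0]
wrist_force: [0.6, 0.2, -2.1]
finger_gap: 0.01
finger_force: 35.0
```

No contact force yet. The tongues should be entering, so I'll continue gently.

```bash
python3 -m jog '[-1,0.0005,0,0,0,0,0, -1,0.001,0,0,0,0,0, -1,0.0015,0,0,0,0,0, -1,0.002,0,0,0,0,0, -1,0.002,0,0,0,0,0]'
python3 -m jog '[-1,0.0005,0,0,0,0,0, -1,0.001,0,0,0,0,0, -1,0.0015,0,0,0,0,0, -1,0.002,0,0,0,0,0, -1,0.002,0,0,0,0,0]'
python3 -m jog '[-1,0.0003,0,0,0,0,0, -1,0.0006,0,0,0,0,0, -1,0.001,0,0,0,0,0, -1,0.0015,0,0,0,0,0, -1,0.0015,0,0,0,0,0]'
```

```text
time_s: 9.93
tcp_pos: [0.5662, -0.2105, 0.1824]
orientation: [0.993, 0.116, 0.0, -0.0]
wrist_force: [-0.9, 0.1, -2.0]
finger_gap: 0.0096
finger_force: 35.0
time_s: 10.35
tcp_pos: [0.5681, -0.2101, 0.1824]
orientation: [0.993, 0.116, -0.0, 0.0]
wrist_force: [0.2, -1.5, -2.2]
finger_gap: 0.0095
finger_force: 35.0
time_s: 10.77
tcp_pos: [0.5696, -0.2098, 0.1825]
orientation: [0.993, 0.116, 0.0, -0.0]
wrist_force: [0.2, -0.3, -1.4]
finger_gap: 0.0096
finger_force: 35.0
```

```bash
python3 -m jog '[-1,0.0003,0,0,0,0,0, -1,0.0006,0,0,0,0,0, -1,0.001,0,0,0,0,0, -1,0.001,0,0,0,0,0, -1,0.001,0,0,0,0,0]'
python3 -m jog '[-1,0.0003,0,0,0,0,0, -1,0.0006,0,0,0,0,0, -1,0.001,0,0,0,0,0, -1,0.001,0,0,0,0,0, -1,0.001,0,0,0,0,0]'
```

```text
time_s: 11.18
tcp_pos: [0.5705, -0.2095, 0.1824]
orientation: [0.993, 0.116, -0.0, -0.0]
wrist_force: [-0.4, 0.3, -1.9]
finger_gap: 0.0094
finger_force: 35.0
time_s: 11.6
tcp_pos: [0.5715, -0.2093, 0.1824]
orientation: [0.993, 0.116, -0.0, -0.0]
wrist_force: [0.3, 0.4, -1.4]
finger_gap: 0.0098
finger_force: 35.0
```

```bash
python3 -m jog '[-1,0.0002,0,0,0,0,0, -1,0.0004,0,0,0,0,0, -1,0.0007,0,0,0,0,0, -1,0.0007,0,0,0,0,0, -1,0.0007,0,0,0,0,0]'
python3 -m jog '[-1,0.0002,0,0,0,0,0, -1,0.0004,0,0,0,0,0, -1,0.0007,0,0,0,0,0, -1,0.0007,0,0,0,0,0, -1,0.0007,0,0,0,0,0]'
python3 - <<'E'
from h import *
print(np.round(ctrl.sense()["wrist_force"],1))
a=viewer.read_camera("wrist");b=viewer.read_camera("scene")
cv2.imwrite("pics/c5.png",np.hstack([cv2.resize(a[120:250,220:420],(460,300)),cv2.resize(b[165:275,215:315],(330,300),interpolation=cv2.INTER_CUBIC)]))
E
```

```text
time_s: 12.02
tcp_pos: [0.5717, -0.2093, 0.1825]
orientation: [0.993, 0.116, -0.0, -0.0]
wrist_force: [-5.0, -0.9, -0.0]
finger_gap: 0.0095
finger_force: 35.0
time_s: 12.43
tcp_pos: [0.5718, -0.2093, 0.1824]
orientation: [0.993, 0.116, -0.001, -0.0]
wrist_force: [-11.7, -1.0, 1.8]
finger_gap: 0.0097
finger_force: 35.0
[-11.7  -1.    1.8]
```

View pics/c5.png

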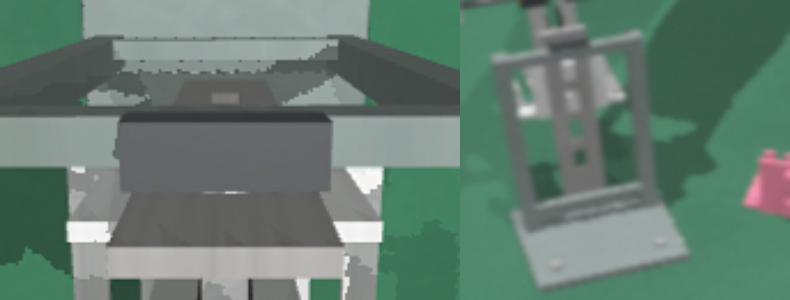

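The plate meets the strip at about 12 N, and the tabs show white in the two upper slots. I'll ease the pressure, then lower.

```bash
python3 -m jog '[-1,-0.0009,0,0,0,0,0, -1,-0.0009,0,0,0,0,0, -1,-0.0009,0,0.001,0,0,0, -1,-0.0009,0,0.002,0,0,0, -1,-0.0009,0,0.003,0,0,0]'
python3 -m jog '[-1,0,0,0.001,0,0,0, -1,0,0,0.002,0,0,0, -1,0,0,0.003,0,0,0, -1,0,0,0.004,0,0,0, -1,0,0,0.004,0,0,0]'
python3 -m jog '[-1,0,0,0.0005,0,0,0, -1,0,0,0.001,0,0,0, -1,0,0,0.0015,0,0,0, -1,0,0,0.002,0,0,0, -1,0,0,0.002,0,0,0]'
```

```text
time_s: 12.95
tcp_pos: [0.5718, -0.2094, 0.1795]
orientation: [0.993, 0.116, -0.0, 0.0]
wrist_force: [-4.2, -0.6, 0.2]
finger_gap: 0.0098
finger_force: 35.0
time_s: 13.37
tcp_pos: [0.5717, -0.2093, 0.1752]
orientation: [0.993, 0.116, -0.0, -0.0]
wrist_force: [-3.7, -1.8, -1.9]
finger_gap: 0.0096
finger_force: 35.0
time_s: 13.78
tcp_pos: [0.5718, -0.2093, 0.1735]
orientation: [0.993, 0.116, -0.0, 0.0]
wrist_force: [-4.9, -1.9, -0.6]
finger_gap: 0.01
finger_force: 35.0
```

```bash
python3 -m jog '[-1,0,0,0.0005,0,0,0, -1,0,0,0.001,0,0,0, -1,0,0,0.0015,0,0,0, -1,0,0,0.0015,0,0,0, -1,0,0,0.0015,0,0,0]'
python3 -m jog '[-1,0,0,0.0004,0,0,0, -1,0,0,0.0008,0,0,0, -1,0,0,0.0008,0,0,0, -1,0,0,0.0008,0,0,0, -1,0,0,0.0008,0,0,0]'
```

```text
time_s: 14.2
tcp_pos: [0.5718, -0.2093, 0.172]
orientation: [0.993, 0.116, -0.0, 0.0]
wrist_force: [-4.6, -1.6, 0.3]
finger_gap: 0.0098
finger_force: 35.0
time_s: 14.62
tcp_pos: [0.5718, -0.2093, 0.1712]
orientation: [0.993, 0.116, -0.0, 0.0]
wrist_force: [-4.2, -1.1, 0.9]
finger_gap: 0.0098
finger_force: 35.0
```

```bash
python3 -m jog '[-1,0,0,0.0004,0,0,0, -1,0,0,0.0008,0,0,0, -1,0,0,0.0008,0,0,0, -1,0,0,0.0008,0,0,0, -1,0,0,0.0008,0,0,0]'
python3 -m jog '[-1,0,0,0.0003,0,0,0, -1,0,0,0.0006,0,0,0, -1,0,0,0.0006,0,0,0, -1,0,0,0.0006,0,0,0, -1,0,0,0.0006,0,0,0]'
```

```text
time_s: 15.03
tcp_pos: [0.5718, -0.2094, 0.1709]
orientation: [0.993, 0.116, -0.0, 0.0]
wrist_force: [-7.1, -2.0, 4.1]
finger_gap: 0.0098
finger_force: 35.0
time_s: 15.45
tcp_pos: [0.5718, -0.2094, 0.1709]
orientation: [0.993, 0.116, 0.0, 0.0]
wrist_force: [-9.3, 0.1, 8.1]
finger_gap: 0.0096
finger_force: 35.0
```

Both hooks have bottomed: z has stopped at 0.1709 and the upward force is rising. I'll relax the preload, open and withdraw.

```bash
python3 -m jog '[-1,-0.0006,0,-0.0008,0,0,0, -1,-0.0006,0,-0.0008,0,0,0, -1,-0.0006,0,-0.0008,0,0,0, -1,-0.0006,0,-0.0008,0,0,0, -1,-0.0006,0,-0.0008,0,0,0]' 10
python3 -m jog '[-0.7,0,0,0,0,0,0, -0.5,0,0,0,0,0,0, -0.3,0,0,0,0,0,0, -0.2,0,0,0,0,0,0, -0.2,0,0,0,0,0,0]'
python3 -m jog '[-0.2,0,0,0,0,0,0, -0.2,0,0,0,0,0,0, -0.2,0,0,0,0,0,0, -0.2,0,0,0,0,0,0, -0.2,0,0,0,0,0,0]'
```

```text
time_s: 15.87
tcp_pos: [0.5717, -0.2093, 0.1708]
orientation: [0.993, 0.116, 0.0, 0.0]
wrist_force: [-0.0, 0.1, 2.6]
finger_gap: 0.0103
finger_force: 10.0
time_s: 16.28
tcp_pos: [0.5713, -0.2093, 0.1705]
orientation: [0.993, 0.116, -0.0, -0.0]
wrist_force: [-0.2, 0.8, 0.2]
finger_gap: 0.0358
finger_force: 0.0
time_s: 16.7
tcp_pos: [0.5713, -0.2093, 0.1705]
orientation: [0.993, 0.116, -0.0, -0.0]
wrist_force: [0.5, 0.6, 0.1]
finger_gap: 0.0375
finger_force: 0.0
```

```bash
python3 -m jog '[-0.2,-0.001,0,-0.01,0,0,0, -0.2,-0.002,0,-0.025,0,0,0, -0.2,-0.003,0,-0.04,0,0,0, -0.2,-0.004,0,-0.06,0,0,0, -0.2,-0.005,0,-0.08,0,0,0]'
python3 -m jog '[-0.2,-0.02,0,-0.01,0,0,0, -0.2,-0.04,0,-0.02,0,0,0, -0.2,-0.06,0,-0.02,0,0,0, -0.2,-0.08,0,-0.02,0,0,0, -0.2,-0.09,0,-0.02,0,0,0]'
python3 -m jog '[-0.2,0,0,0,0,0,0, -0.2,0,0,0,0,0,0, -0.2,0,0,0,0,0,0, -0.2,0,0,0,0,0,0, -0.2,0,0,0,0,0,0]'
python3 - <<'E'
from h import *
a=viewer.read_camera("wrist");b=viewer.read_camera("scene")
cv2.imwrite("pics/c6.png",np.hstack([cv2.resize(a,(480,300)),cv2.resize(b[165:275,215:315],(310,300),interpolation=cv2.INTER_CUBIC)]))
E
```

```text
time_s: 17.12
tcp_pos: [0.5662, -0.2105, 0.2521]
orientation: [0.993, 0.116, 0.0, -0.0]
wrist_force: [-0.3, -0.7, 0.2]
finger_gap: 0.0375
finger_force: 0.0
time_s: 17.53
tcp_pos: [0.4774, -0.2316, 0.2717]
orientation: [0.993, 0.116, 0.0, 0.0]
wrist_force: [1.0, 0.5, -0.8]
finger_gap: 0.0373
finger_force: 0.0
time_s: 17.95
tcp_pos: [0.4795, -0.231, 0.2703]
orientation: [0.993, 0.116, -0.0, -0.0]
wrist_force: [0.1, -0.4, 0.8]
finger_gap: 0.0377
finger_force: 0.0
```

View pics/c6.png

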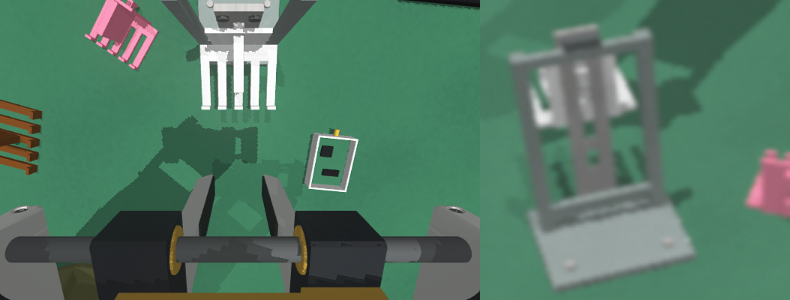

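The hanger hangs squarely on the strip, with its tabs in the two upper slots (scene crop around (590,90)), and the gripper is clear.

```bash
python3 -c "
from rig import ctrl
print(ctrl.hand_in())"
```

```text
the job is handed in; nothing more can be done
None
```

The small white hanger now hangs released from the two uppermost slots. It was lowered onto the slot floors while still held, wrist force peaked at about 12 N, the bystanders were left alone, and the job is handed in at about 18 s; the judge returned no result.

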